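# Two steady turns of the lacquer drying turner, then pin it

## Task

Crank the drying turner by its wooden handle through two full turns, the handle rising on the robot's side and going over the top away from the robot: slowly and evenly, never faster than half a turn a second, with a light grip, carrying the panel over its heavy point and holding it back on the way down so that it never runs ahead or rolls back. Then, with the panel hanging again, lift the red-headed lock pin out of its parking hole and let it down into the guide hole beside it without forcing it; it will stand on the rim of the index disc, so take the crank again and ease it a little further on until the pin drops fully home into the notch, and let go of everything. Do not touch the freshly lacquered panel, and leave the tin, the bowl and the whetstone where they are.

Things in the scene. Friction and masses are not known exactly. Their poses are not given: they have to be found in the camera images.
- turner: Fixed wooden stand: base 260 x 360 x 20 mm and two uprights that carry a level steel shaft, axis 180 mm above the bench. Origin on the bench under the shaft, mid-thickness of the crank-end upright (70 x 24 mm, 280 high). z up, y along the shaft from the crank end inward, x level across the shaft, away from the robot. A 36 mm thick steel bracket by that upright's top has two holes in a row along x.
- axle_end (a point): Point on the shaft's axis produced, at y = -100 mm of the turner, in the air in front of the crank: the centre of the circle, 75 mm in radius, in which the point handle goes round.
- sleeve: Wooden sleeve of the crank handle, 26 mm in diameter, 106 mm long (outer 10 mm: 29 mm), level and parallel to the shaft; it spins freely, so it can be held while the crank goes round. Origin at its inner end by the crank arm; it runs along -y of the turner. It takes at most 60 N of finger pressure in all, a grip of 30 N from each side.
- handle (a point): Point on the sleeve's axis 59 mm out from its inner end, where to hold it; 75 mm from the shaft's axis. The crank arm begins 59 mm behind it (towards the stand), the upright 88 mm.
- carrier (a joint): Angle of shaft, crank and panel, rad, counted over all turns. 0: panel hanging, handle level on the robot's side. Growing: handle rises, goes over the top away from the robot, returns below. Out of balance, differing each time: heaviest a quarter turn on (handle on top, 6 to 13 N at the handle), pulls ahead as hard at three quarters. Let go, it stays only within about 4 degrees of hanging.
- panel: Freshly lacquered carved panel, dark red, 200 x 200 x 32 mm, 0.65 to 1.2 kg, clamped on one side of the carrier. Origin at its centre, 84.5 mm from the shaft's axis and 160 mm along y from the turner's origin. Panel and clamps sweep up to 160 mm round the shaft. Wet: not to be touched.
- pin: Loose steel lock pin, 0.12 kg, upright in the parking hole, 60 mm further along x of the turner than the guide hole. Shank 12 mm in diameter, 54 mm long; above it a red head 24 mm in diameter and 36 mm high, whose flat underside rests on the bracket. Origin at the shank's lower end, z up along the pin.
- pin_tip (a point): Lower end of the pin's shank (the origin of the pin).
- pin_grip (a point): Point on the axis of the pin's red head where to hold it, 78 mm above the tip and 24 mm above the head's underside.
- guide_mouth (a point): Centre of the upper mouth of the guide hole, at the bracket's top, straight above the shaft: vertical hole 14 mm in diameter, mouth widened 3 mm all round, 36 mm deep, open below. Fully home, the pin's tip is 54 mm below this point and its head rests on the bracket; standing on the disc's rim, it is 14 mm higher.
- lacquer_tin: White lacquer tin, 80 mm in diameter, 85 mm high, standing; origin under its centre. A bystander.
- red_bowl: Small dark red lacquer bowl, 110 mm across, 55 mm high; origin under its centre. A bystander.
- whetstone: Grey whetstone, 60 x 160 x 35 mm, lying flat; origin under its centre. A bystander.
- rim_top (a point): Point under the guide hole, 40 mm below its mouth, where the rim of the steel index disc passes (60 mm radius, 16 mm thick, turning with the shaft). The disc is clamped on only roughly: its one notch, 16 mm wide, comes under the guide 7 to 15 degrees past the panel hanging; just where is not measured. When the pin drops into it, the crank comes up solid.

How it is judged:
On the way, in this order (a step that is already met when the one before it is completed fails the run):
1. The first full turn has been cranked, by the handle (value of joint carrier above 6.1 rad and contact force between the fingers and sleeve above 0.5 N).
2. The second full turn has been cranked, by the handle (value of joint carrier above 12.35 rad and contact force between the fingers and sleeve above 0.5 N).
At the end, for the whole second after the job is handed in: After two full turns and a little more the carrier is at rest, held by the lock pin, which is upright in the guide hole and fully home in the notch (tip at least 51 mm below the mouth of the guide, within 6 mm of its axis) (value of joint carrier between 12.58 and 12.95 rad and z of pin_tip in the frame of guide_mouth below -0.051 m and horizontal distance between pin_tip and guide_mouth below 0.006 m and angle between pin's own z axis and vertical below 0.12 rad and angular speed of panel below 0.05 rad/s and linear speed of pin below 0.02 m/s); the robot touches nothing.
It fails at once if During the two turns the crank rolls back (faster than 0.5 rad/s), or at any time it runs ahead (faster than 3.5 rad/s) (velocity of joint carrier above 3.5 rad/s or (value of joint carrier below 12.3 rad and velocity of joint carrier below -0.5 rad/s)).
It fails at once if The handle is gripped hard: over 60 N of finger pressure in all (contact force between the fingers and sleeve above 60 N).
It fails at once if The pin is forced: over 40 N between it and the turner (contact force between pin and turner above 40 N).
It fails at once if The wet panel is touched (contact force between anything else and panel above 0.5 N).
It fails at once if The tin, the bowl or the whetstone is moved by over 25 mm or tipped (distance of any of lacquer_tin, red_bowl, whetstone from where it was at the start of the episode above 0.025 m or angle between any of lacquer_tin, red_bowl, whetstone's own z axis and vertical above 0.3 rad).
It also fails if it takes over 72 s, if anything falls off the work surface, if the arm or the gripper's body presses on something with over 40 N, if the wrist force passes 120 N, or if a joint passes its speed limit or range.

## Robot

A 6-joint arm with a two-finger parallel gripper is mounted at the origin on the work surface. World frame = base frame: x ahead of the robot, y to its left, z up, the work surface at z = 0. Lengths are in m, angles in rad, forces in N, time in s.
With the tool pointing down it reaches from about 0.425 to 1.125 m from the base axis. Payload 14.9 kg.
Tool frame: the origin (TCP) lies at the centre of the arm's flange, where the gripper is bolted on; the fingertips stand 191 mm ahead of it and the grasp point (between the pads) lies 172 mm ahead of it; z points along the fingers, y is the line along which they close (so a half turn about z gives the same grasp; the last joint's range is limited). The gripper opens to 91 mm and grips with 3 to 60 N. Pads are 32 mm wide; open, the fingers measure 118 mm over their backs; the gripper's body (76 mm by 178 mm) begins 60 mm behind the grasp point.
Start: joints at [1.304, 0.379, 1.734, -0, 1.028, -0.033], TCP at [0.162, 0.681, 0.405] pointing down, gripper open.
Joint ranges: [-2.77, 2.77], [-0.74, 2.19], [0, 2.66], [-1.06, 4.2], [0.31, 2.87], [-3.08, 3.08]. Speed limits (rad/s): [1.89, 1.89, 2.39, 3.14, 3.14, 3.14].

## Interface

Orientations are given as a rotation vector (axis times angle).
In Python, from rig import sensors, vision, workorder gives the robot as it stands.
- The arm moves only by the tool jog_arm, never from a script. Its argument "rows" is a list of rows, each a list of 3 entries, a list of its own where there are three numbers: the turn, a rotation vector about the tool's x, y, z in degrees, then the shift along the tool's x, y, z in cm, then the opening, from -1 (shut) to 1 (fully open), so that 0 is half open. In form: [[[ax, ay, az], [x, y, z], gripper], ...]. A call has exactly 8 rows; each row shifts and turns the commanded pose from where the row before left it, along the tool's axes as they then stand; what a row does not reach is not made up. A row lasts 1/10 s, in which the tool goes at most 50 mm and 8.59 degrees, less where a joint would pass 70% of its speed; a pose out of reach is approached as far as the arm can. A call with a gripper value outside its range is refused whole. The fingers move at their own pace and stop on an object; "force" is the grip in N (left out, the last holds). Time passes only in rows, so rows that do not move let the fingers close, or fill a call up. It gives the time, the measured TCP pose, the force, the opening and the grip force at its end, in the units of the state.
- sensors.sense(): the state, without advancing time (a new reading comes with each control period).
- vision.capture(name): name is "side" or "top"; returns the picture (400x640x3 uint8, blue, green, red); there is no depth.
- vision.camera_info(name): a dict with "fx", "fy", "cx", "cy" (pixels), "R" (3x3) and "t" (3): a world point X has camera coordinates R X + t. Camera axes: x right, y down, z forward; pixel columns grow to the right and rows downward; lengths in m; the calibration is good to about 2 mm. A picture is of the moment at which its call begins. camera_info takes no time and is no camera call.
- workorder.close_job(): hands the job in; it is judged then, once.
The state is a dict: "t": time; "joint_pos": joint angles; "dq": joint speeds; "joint_efforts": joint torques, N m; "tcp_pos": TCP position; "ee_rot": TCP orientation; "ft_force": force on the tool from outside, world axes, zero at the start; "wrist_torque": the same for the moment, N m; "finger_gap": opening from 0.0 (shut) to 1.0 (fully open); "finger_force": force on a finger pad.
Only numpy, scipy, OpenCV 4.12 (cv2) and the standard library are available. Lean on these libraries where they do the work, as an engineer would, in place of code of your own. Each camera call takes 0.05 s, during which the arm holds its last target. There are 200 camera calls.

## Working session

There is one attempt and no reset: what is moved stays moved. The work goes in short steps, Python scripts to look and compute and a tool call to move; the robot and the scene stay as the last step left them, time stands still between calls to the robot, and variables do not carry over. Pictures are saved under pics/ and viewed, at most 10 in all, crops included, and the job is handed in when it is done.

Besides the shell and the picture viewer there is one more tool, called after ">>>" as a command line: name --argument value ..., lists and objects as JSON in quotes. jog_arm: Moves the arm, as the interface text tells. Its arguments: {"type":"object","properties":{"rows":{"type":"array","items":{"type":"array"}},"force":{"type":"number"}},"required":["rows"]}

```bash
ls; mkdir -p pics
python3 - <<'E'
from rig import sensors,vision
import cv2,numpy as np
a=vision.capture("side");b=vision.capture("top")
cv2.imwrite("pics/s0.png",a);cv2.imwrite("pics/t0.png",b)
for n in("side","top"):
    c=vision.camera_info(n);print(n,c["fx"],c["fy"],c["cx"],c["cy"],np.round(c["R"],3).tolist(),np.round(c["t"],3), np.round(-np.array(c["R"]).T@c["t"],3))
print(sensors.sense())
E
```

```text
pics
side 418.6814935212097 418.6814935212097 320.8332749355341 201.39519960120904 [[-0.976, -0.218, 0.005], [-0.141, 0.611, -0.779], [0.167, -0.761, -0.627]] [0.531 0.217 1.167] [0.354 0.871 0.899]
top 462.1812683126289 462.1812683126289 324.96375041024845 199.10365034887099 [[-0.004, -1.0, -0.006], [-0.994, 0.004, -0.11], [0.11, 0.005, -0.994]] [-0.03   0.547  1.38 ] [ 0.392 -0.04   1.432]
{'t': 0.1, 'joint_pos': array([ 1.30369062e+00,  3.79325930e-01,  1.73472125e+00, -2.36765258e-05,
        1.02850182e+00, -3.33035313e-02]), 'dq': array([-0.0004376 , -0.00071213, -0.00127814,  0.00035962, -0.00035595,
       -0.00033408]), 'joint_efforts': array([-3.91295966e-03, -7.65037823e+01, -4.35295308e+01,  6.51397370e-02,
        3.98815703e-02, -2.16515275e-05]), 'tcp_pos': array([0.16213891, 0.68078766, 0.40417543]), 'ee_rot': array([-3.66386223e-01, -3.12003047e+00,  1.49001866e-03]), 'ft_force': array([ 0.32190403, -0.47105689,  0.39297119]), 'wrist_torque': array([ 0.02142594, -0.00088837,  0.02384065]), 'finger_force': 0.0, 'finger_gap': 1.0011326846156539}
```

View pics/s0.png

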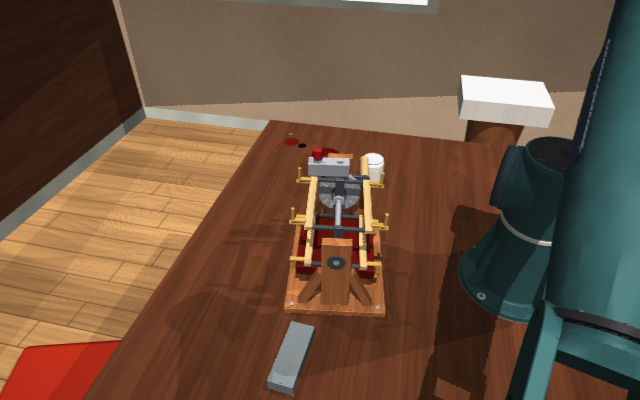

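View pics/t0.png

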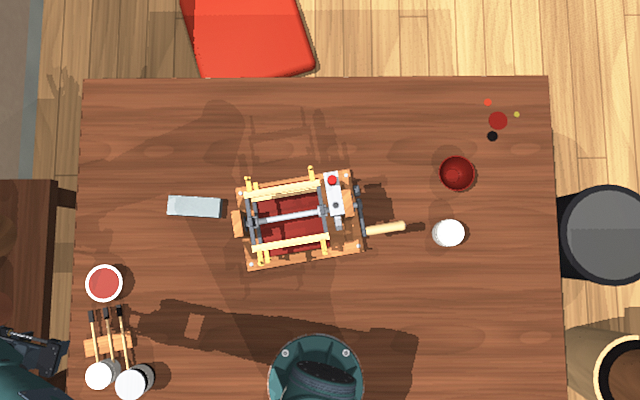

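The side view looks along the shaft from the far end (+y). The top view shows the turner with its crank end at the right: sleeve at about (367–405, 230), pin head (332,180), guide hole (335,205), tin (449,233) and bowl (457,173).

Run:
```python
import cv2
a=cv2.imread("pics/t0.png");c=a[155:285,305:475]
cv2.imwrite("pics/t0c.png",cv2.resize(c,None,fx=4.5,fy=4.5,interpolation=cv2.INTER_CUBIC))
```

```text
(no output)
```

View pics/t0c.png

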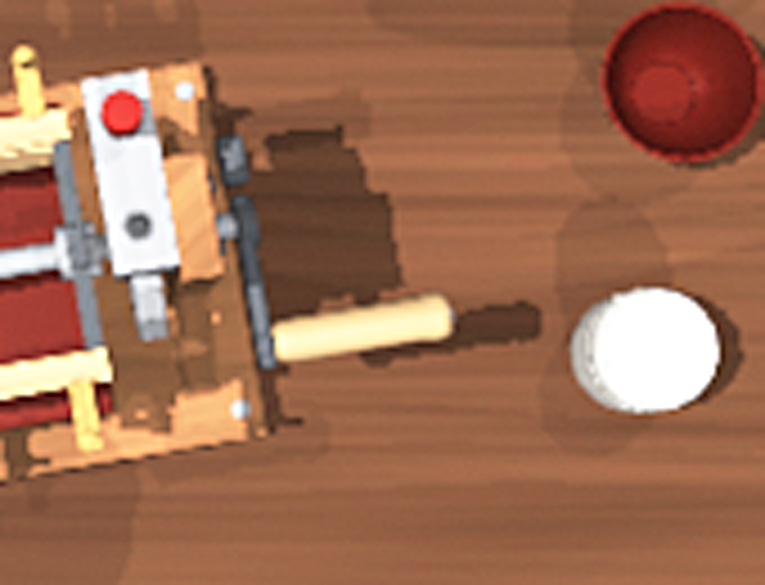

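The crop gives pin head top (332.3,179.9), guide hole (335.7,204.8), and the sleeve axis from (366,231) to (405.4,225.2). Next I cast these pixels to the known heights.

```bash
cat > h.py <<'E'
import numpy as np,cv2
from rig import sensors,vision
from scipy.spatial.transform import Rotation as Ro
def cast(cam,uv,z):
    c=vision.camera_info(cam);R=np.array(c["R"]);t=np.array(c["t"]);o=-R.T@t
    d=R.T@np.array([(uv[0]-c["cx"])/c["fx"],(uv[1]-c["cy"])/c["fy"],1]);return o+d*(z-o[2])/d[2]
def proj(cam,X):
    c=vision.camera_info(cam);p=np.array(c["R"])@X+c["t"];return np.array([c["fx"]*p[0]/p[2]+c["cx"],c["fy"]*p[1]/p[2]+c["cy"]])
E
python3 - <<'E'
from h import *
np.set_printoptions(precision=4,suppress=True)
b=cv2.imread("pics/t0.png");hsv=cv2.cvtColor(b,cv2.COLOR_BGR2HSV)
# sleeve mask
m=((hsv[...,1]<140)&(hsv[...,2]>150)&(hsv[...,0]>12)&(hsv[...,0]<35)).astype(np.uint8);m[:,:362]=0;m[:,410:]=0;m[:215]=0;m[245:]=0
ys,xs=np.nonzero(m);print("sleeve px",len(xs),xs.min(),xs.max(),ys.min(),ys.max())
r=cv2.minAreaRect(np.c_[xs,ys].astype(np.float32));print(r)
box=cv2.boxPoints(r);print(box)
rm=((b[...,2]>150)&(b[...,1]<70)).astype(np.uint8);rm[:,:322]=0;rm[:,342:]=0;rm[:170]=0;rm[190:]=0
ys,xs=np.nonzero(rm);print("head",xs.mean(),ys.mean(),len(xs));head=(xs.mean(),ys.mean())
ph=cast("top",head,.316);g=cast("top",(335.7,204.8),.280)
print("pin",ph,"guide",g,"d",np.linalg.norm((ph-g)[:2]))
p1=cast("top",(366.1,231),.18);p2=cast("top",(405.4,225.2),.18)
print("sleeve",p1,p2,np.linalg.norm(p1-p2))
x=(ph-g)[:2];print("x yaw from pins",np.degrees(np.arctan2(x[1],x[0])))
y=(p1-p2)[:2];print("x yaw from sleeve",np.degrees(np.arctan2(y[1],y[0]))-90)
for px in [(449,233)]: print("tin",cast("top",px,.085))
print("bowl",cast("top",(457,173),.055))
s=cv2.imread("pics/s0.png");rm=((s[...,2]>150)&(s[...,1]<70)).astype(np.uint8);rm[:140]=0;rm[175:]=0;rm[:,:305]=0;rm[:,335:]=0
ys,xs=np.nonzero(rm);print("head side",xs.mean(),ys.mean(),ys.min(),ys.max(), "pred",proj("side",ph-[0,0,.018]))
E
```

```text
sleeve px 392 365 405 220 235
((384.98809814453125, 227.42376708984375), (10.343250274658203, 39.98360824584961), 81.11934661865234)
[[364.4376 225.4004]
 [403.9419 219.2279]
 [405.5386 229.4471]
 [366.0343 235.6197]]
head 331.7 179.43333333333334 30
pin [ 0.5637 -0.0506  0.316 ] guide [ 0.5049 -0.0607  0.28  ] d 0.05956039633446974
sleeve [ 0.4432 -0.1442  0.18  ] [ 0.4585 -0.2507  0.18  ] 0.10758097208260738
x yaw from pins 9.671506185953383
x yaw from sleeve 8.140953048902901
tin [ 0.4404 -0.3926  0.085 ]
bowl [ 0.6216 -0.4305  0.055 ]
head side 317.2258064516129 149.3548387096774 147 151 pred [318.3348 154.4357]
```

>>> jog_arm --rows '[[[0,0,8.54],[0,0,-2.7],1],[[0,0,8.54],[0,0,-2.7],1],[[0,0,8.54],[0,0,-2.7],1],[[0,0,8.54],[0,0,-2.7],1],[[0,0,8.54],[0,0,-2.7],1],[[0,0,8.54],[0,0,-2.7],1],[[0,0,8.54],[0,0,-2.7],1],[[0,0,8.54],[0,0,-2.7],1]]'

```text
t: 0.9
tcp_pos: [0.1621, 0.6808, 0.6215]
ee_rot: [2.062, 2.37, -0.001]
ft_force: [0.6, 0.7, 0.2]
finger_gap: 0.999
finger_force: 0.0
```

>>> jog_arm --rows '[[[0,0,0],[-4.17,2.18,0],1],[[0,0,0],[-4.17,2.18,0],1],[[0,0,0],[-4.17,2.18,0],1],[[0,0,0],[-4.17,2.18,0],1],[[0,0,0],[-4.17,2.18,0],1],[[0,0,0],[-4.17,2.18,0],1],[[0,0,0],[-4.17,2.18,0],1],[[0,0,0],[-4.17,2.18,0],1]]'

```text
t: 1.7
tcp_pos: [0.3834, 0.3742, 0.6206]
ee_rot: [2.055, 2.376, -0.0]
ft_force: [0.4, 0.7, -0.3]
finger_gap: 1.0
finger_force: 0.0
```

>>> jog_arm --rows '[[[0,0,0],[-4.17,2.18,0],1],[[0,0,0],[-4.17,2.18,0],1],[[0,0,0],[-4.17,2.18,0],1],[[0,0,0],[-4.17,2.18,0],1],[[0,0,0],[-3.51,-0.86,0],1],[[0,0,0],[-3.51,-0.86,0],1],[[0,0,0],[-3.51,-0.86,0],1],[[0,0,0],[-3.51,-0.86,0],1]]'

```text
t: 2.5
tcp_pos: [0.4789, 0.0782, 0.6205]
ee_rot: [-2.055, -2.376, 0.0]
ft_force: [1.0, -0.9, -0.1]
finger_gap: 0.999
finger_force: 0.0
```

>>> jog_arm --rows '[[[0,0,0],[-3.51,-0.86,0],1],[[0,0,0],[-3.51,-0.86,0],1],[[0,0,0],[-3.51,-0.86,0],1],[[0,0,0],[-3.51,-0.86,0],1],[[0,0,0],[-3.51,-0.86,0],1],[[0,0,0],[-3.51,-0.86,0],1],[[0,0,0],[-3.51,-0.86,0],1],[[0,0,0],[-3.51,-0.86,0],1]]'

```text
t: 3.3
tcp_pos: [0.4512, -0.2096, 0.6206]
ee_rot: [-2.055, -2.376, 0.0]
ft_force: [0.9, 0.5, 0.1]
finger_gap: 0.996
finger_force: 0.0
```

```bash
cat >> h.py <<'E'
ex=np.array([np.cos(np.radians(8.3)),np.sin(np.radians(8.3)),0]);ey=np.array([-ex[1],ex[0],0])
def st():
    s=sensors.sense();p=s["tcp_pos"];R=Ro.from_rotvec(s["ee_rot"]).as_matrix()
    print("t %.2f u %.4f v %.4f z %.4f yaw %.2f tilt %.2f gap %.3f ff %.1f | Fu %.1f Fv %.1f Fz %.1f"%(s["t"],p@ex,p@ey,p[2],np.degrees(np.arctan2(R[1,1],R[0,1])),np.degrees(np.arccos(-R[2,2])),s["finger_gap"],s["finger_force"],s["ft_force"]@ex,s["ft_force"]@ey,s["ft_force"][2]))
    return s
E
python3 - <<'E'
from h import *
st()
b=vision.capture("top");s=vision.capture("side")
o=np.vstack([cv2.resize(b[150:290,300:500],None,fx=3,fy=3,interpolation=2)]);cv2.imwrite("pics/t1.png",o);cv2.imwrite("pics/s1.png",s)
E
```

```text
t 3.30 u 0.4162 v -0.2726 z 0.6206 yaw 8.28 tilt 0.01 gap 0.996 ff 0.0 | Fu 0.9 Fv 0.4 Fz 0.1
```

View pics/s1.png

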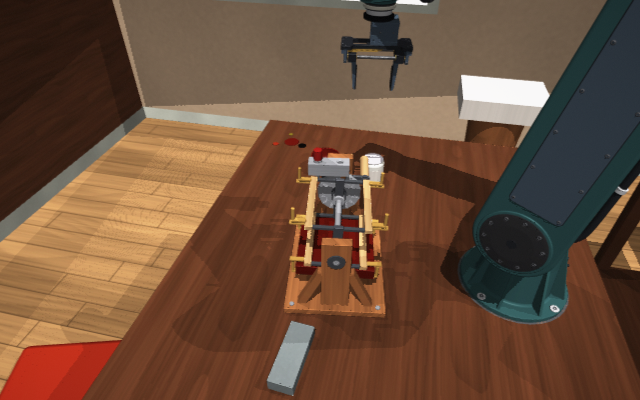

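The gripper hangs open above the crank end (375,60), and nothing has been disturbed. I'll lower it onto the sleeve.

>>> jog_arm --rows '[[[0,0,0],[0,0,3.5],1],[[0,0,0],[0,0,4],1],[[0,0,0],[0,0,4],1],[[0,0,0],[0,0,4],1],[[0,0,0],[0,0,4],1],[[0,0,0],[0,0,3.3],1],[[0,0,0],[0,0,2.5],1],[[0,0,0],[0,0,1.5],0.2]]'

```text
t: 4.2
tcp_pos: [0.4512, -0.2074, 0.3505]
ee_rot: [-2.053, -2.374, 0.001]
ft_force: [-0.5, -0.3, 0.2]
finger_gap: 0.937
finger_force: 0.0
```

Run:
```python
from h import *
st()
b=vision.capture("top")
cv2.imwrite("pics/t2.png",cv2.resize(b[160:290,310:480],None,fx=4,fy=4,interpolation=2))
```

```text
t 4.20 u 0.4165 v -0.2703 z 0.3505 yaw 8.30 tilt 0.16 gap 0.937 ff 0.0 | Fu -0.5 Fv -0.2 Fz 0.2
```

>>> jog_arm --rows '[[[0,0,0],[0,0,0],-1],[[0,0,0],[0,0,0],-1],[[0,0,0],[0,0,0],-1],[[0,0,0],[0,0,0],-1],[[0,0,0],[0,0,0],-1],[[0,0,0],[0,0,0],-1],[[0,0,0],[0,0,0],-1],[[0,0,0],[0,0,0],-1]]' --force 12

```text
t: 5.05
tcp_pos: [0.4534, -0.2081, 0.354]
ee_rot: [2.053, 2.371, 0.007]
ft_force: [19.2, 12.0, 0.6]
finger_gap: 0.282
finger_force: 12.1
```

Run:
```python
from h import *
st()
```

```text
t 5.05 u 0.4186 v -0.2714 z 0.3540 yaw 8.23 tilt 0.38 gap 0.282 ff 12.1 | Fu 20.7 Fv 9.1 Fz 0.6
```

>>> jog_arm --rows '[[[0,0,0],[0.05,0.1,0],-1],[[0,0,0],[0.05,0.1,0],-1],[[0,0,0],[0,0.05,0],-1],[[0,0,0],[0,0,0],-1],[[0,0,0],[0,0,0],-1],[[0,0,0],[0,0,0],-1],[[0,0,0],[0,0,0],-1],[[0,0,0],[0,0,0],-1]]'

```text
t: 5.85
tcp_pos: [0.4547, -0.2074, 0.3535]
ee_rot: [2.052, 2.374, 0.0]
ft_force: [4.1, -6.1, 1.1]
finger_gap: 0.28
finger_force: 12.1
```

Run:
```python
from h import *
s=st();print(s["wrist_torque"])
```

```text
t 5.85 u 0.4200 v -0.2709 z 0.3535 yaw 8.33 tilt 0.19 gap 0.280 ff 12.1 | Fu 3.2 Fv -6.6 Fz 1.1
[-1.16193932 -0.61287841  0.33270056]
```

Run:
```python
import numpy as np
for k in range(12):
    th=np.radians(30*k+3.75*np.arange(9));y=-7.5*np.cos(th);z=-7.5*np.sin(th)
    y=np.diff(np.round(y,2));z=np.diff(np.round(z,2))
    print(k,"["+", ".join("[[0, 0, 0], [0, %g, %g], -1]"%(round(a,2)+0,round(b,2)+0) for a,b in zip(y,z))+"]")
```

```text
0 [[[0, 0, 0], [0, 0.02, -0.49], -1], [[0, 0, 0], [0, 0.04, -0.49], -1], [[0, 0, 0], [0, 0.08, -0.48], -1], [[0, 0, 0], [0, 0.12, -0.48], -1], [[0, 0, 0], [0, 0.14, -0.47], -1], [[0, 0, 0], [0, 0.17, -0.46], -1], [[0, 0, 0], [0, 0.2, -0.45], -1], [[0, 0, 0], [0, 0.23, -0.43], -1]]
1 [[[0, 0, 0], [0, 0.26, -0.42], -1], [[0, 0, 0], [0, 0.29, -0.4], -1], [[0, 0, 0], [0, 0.31, -0.38], -1], [[0, 0, 0], [0, 0.34, -0.35], -1], [[0, 0, 0], [0, 0.35, -0.34], -1], [[0, 0, 0], [0, 0.38, -0.31], -1], [[0, 0, 0], [0, 0.4, -0.29], -1], [[0, 0, 0], [0, 0.42, -0.26], -1]]
2 [[[0, 0, 0], [0, 0.43, -0.23], -1], [[0, 0, 0], [0, 0.45, -0.2], -1], [[0, 0, 0], [0, 0.46, -0.17], -1], [[0, 0, 0], [0, 0.47, -0.14], -1], [[0, 0, 0], [0, 0.48, -0.12], -1], [[0, 0, 0], [0, 0.48, -0.08], -1], [[0, 0, 0], [0, 0.49, -0.04], -1], [[0, 0, 0], [0, 0.49, -0.02], -1]]
3 [[[0, 0, 0], [0, 0.49, 0.02], -1], [[0, 0, 0], [0, 0.49, 0.04], -1], [[0, 0, 0], [0, 0.48, 0.08], -1], [[0, 0, 0], [0, 0.48, 0.12], -1], [[0, 0, 0], [0, 0.47, 0.14], -1], [[0, 0, 0], [0, 0.46, 0.17], -1], [[0, 0, 0], [0, 0.45, 0.2], -1], [[0, 0, 0], [0,
[... 1581 characters left out ...]
-0.14], -1], [[0, 0, 0], [0, -0.46, -0.17], -1], [[0, 0, 0], [0, -0.45, -0.2], -1], [[0, 0, 0], [0, -0.43, -0.23], -1]]
10 [[[0, 0, 0], [0, -0.42, -0.26], -1], [[0, 0, 0], [0, -0.4, -0.29], -1], [[0, 0, 0], [0, -0.38, -0.31], -1], [[0, 0, 0], [0, -0.35, -0.34], -1], [[0, 0, 0], [0, -0.34, -0.35], -1], [[0, 0, 0], [0, -0.31, -0.38], -1], [[0, 0, 0], [0, -0.29, -0.4], -1], [[0, 0, 0], [0, -0.26, -0.42], -1]]
11 [[[0, 0, 0], [0, -0.23, -0.43], -1], [[0, 0, 0], [0, -0.2, -0.45], -1], [[0, 0, 0], [0, -0.17, -0.46], -1], [[0, 0, 0], [0, -0.14, -0.47], -1], [[0, 0, 0], [0, -0.12, -0.48], -1], [[0, 0, 0], [0, -0.08, -0.48], -1], [[0, 0, 0], [0, -0.04, -0.49], -1], [[0, 0, 0], [0, -0.02, -0.49], -1]]
```

>>> jog_arm --rows '[[[0,0,0],[0,0.05,-0.49],-1],[[0,0,0],[0,0.04,-0.49],-1],[[0,0,0],[0,0.08,-0.48],-1],[[0,0,0],[0,0.12,-0.48],-1],[[0,0,0],[0,0.14,-0.47],-1],[[0,0,0],[0,0.17,-0.46],-1],[[0,0,0],[0,0.2,-0.45],-1],[[0,0,0],[0,0.23,-0.43],-1]]' --force 14

```text
t: 6.65
tcp_pos: [0.4639, -0.2059, 0.3902]
ee_rot: [2.054, 2.377, -0.004]
ft_force: [-6.2, -12.5, -2.5]
finger_gap: 0.284
finger_force: 14.1
```

Run:
```python
from h import *
s=st();print(s["wrist_torque"])
```

```text
t 6.65 u 0.4293 v -0.2707 z 0.3902 yaw 8.35 tilt 0.14 gap 0.284 ff 14.1 | Fu -8.0 Fv -11.4 Fz -2.5
[-2.24728611  1.08743673  0.37802106]
```

>>> jog_arm --rows '[[[0,0,0],[-0.03,0.24,-0.42],-1],[[0,0,0],[-0.03,0.27,-0.4],-1],[[0,0,0],[0,0.31,-0.38],-1],[[0,0,0],[0,0.34,-0.35],-1],[[0,0,0],[0,0.35,-0.34],-1],[[0,0,0],[0,0.38,-0.31],-1],[[0,0,0],[0,0.4,-0.29],-1],[[0,0,0],[0,0.42,-0.26],-1]]'

```text
t: 7.45
tcp_pos: [0.4901, -0.2022, 0.4174]
ee_rot: [-2.052, -2.374, 0.005]
ft_force: [-17.4, -4.4, 7.5]
finger_gap: 0.281
finger_force: 14.0
```

Run:
```python
from h import *
s=st();print(s["wrist_torque"])
```

```text
t 7.45 u 0.4558 v -0.2708 z 0.4174 yaw 8.33 tilt 0.28 gap 0.281 ff 14.0 | Fu -17.8 Fv -1.8 Fz 7.5
[-0.7938027   2.8759704   0.32693757]
```

>>> jog_arm --rows '[[[0,0,0],[0,0.43,-0.26],-1],[[0,0,0],[0,0.45,-0.23],-1],[[0,0,0],[0,0.46,-0.19],-1],[[0,0,0],[0,0.47,-0.16],-1],[[0,0,0],[0,0.48,-0.12],-1],[[0,0,0],[0,0.48,-0.08],-1],[[0,0,0],[0,0.49,-0.04],-1],[[0,0,0],[0,0.49,-0.02],-1]]' --force 12

```text
t: 8.25
tcp_pos: [0.5276, -0.1964, 0.4285]
ee_rot: [-2.052, -2.374, 0.003]
ft_force: [-12.6, 4.3, 9.2]
finger_gap: 0.284
finger_force: 12.0
```

Run:
```python
from h import *
s=st();print(s["wrist_torque"])
```

```text
t 8.25 u 0.4937 v -0.2705 z 0.4285 yaw 8.30 tilt 0.24 gap 0.284 ff 12.0 | Fu -11.8 Fv 6.1 Fz 9.2
[0.58683323 2.22074389 0.15890481]
```

>>> jog_arm --rows '[[[0,0,0],[0.02,0.49,0],-1],[[0,0,0],[0.02,0.49,0.01],-1],[[0,0,0],[0,0.48,0.07],-1],[[0,0,0],[0,0.48,0.12],-1],[[0,0,0],[0,0.47,0.14],-1],[[0,0,0],[0,0.46,0.17],-1],[[0,0,0],[0,0.45,0.2],-1],[[0,0,0],[0,0.43,0.23],-1]]'

```text
t: 9.05
tcp_pos: [0.5651, -0.1903, 0.4195]
ee_rot: [-2.053, -2.374, 0.0]
ft_force: [-7.7, 9.1, 10.2]
finger_gap: 0.28
finger_force: 11.9
```

Run:
```python
from h import *
s=st()
```

```text
t 9.05 u 0.5317 v -0.2699 z 0.4195 yaw 8.29 tilt 0.15 gap 0.280 ff 11.9 | Fu -6.3 Fv 10.2 Fz 10.2
```

>>> jog_arm --rows '[[[0,0,0],[0.02,0.42,0.24],-1],[[0,0,0],[0.02,0.4,0.27],-1],[[0,0,0],[0.02,0.38,0.3],-1],[[0,0,0],[0,0.35,0.34],-1],[[0,0,0],[0,0.34,0.35],-1],[[0,0,0],[0,0.31,0.38],-1],[[0,0,0],[0,0.29,0.4],-1],[[0,0,0],[0,0.26,0.42],-1]]'

```text
t: 9.85
tcp_pos: [0.5926, -0.1856, 0.3926]
ee_rot: [-2.054, -2.375, -0.002]
ft_force: [-1.8, 9.1, 7.9]
finger_gap: 0.284
finger_force: 11.9
```

Run:
```python
from h import *
s=st()
```

```text
t 9.85 u 0.5596 v -0.2692 z 0.3926 yaw 8.29 tilt 0.09 gap 0.284 ff 11.9 | Fu -0.5 Fv 9.3 Fz 7.9
```

>>> jog_arm --rows '[[[0,0,0],[0.02,0.23,0.43],-1],[[0,0,0],[0.02,0.2,0.45],-1],[[0,0,0],[0.02,0.17,0.46],-1],[[0,0,0],[0,0.14,0.47],-1],[[0,0,0],[0,0.12,0.48],-1],[[0,0,0],[0,0.08,0.48],-1],[[0,0,0],[0,0.04,0.49],-1],[[0,0,0],[0,0.02,0.49],-1]]'

```text
t: 10.65
tcp_pos: [0.6028, -0.1837, 0.355]
ee_rot: [2.055, 2.376, 0.003]
ft_force: [4.9, 6.7, 0.4]
finger_gap: 0.281
finger_force: 12.0
```

Run:
```python
from h import *
s=st()
```

```text
t 10.65 u 0.5700 v -0.2688 z 0.3550 yaw 8.29 tilt 0.11 gap 0.281 ff 12.0 | Fu 5.8 Fv 5.9 Fz 0.4
```

>>> jog_arm --rows '[[[0,0,0],[0,-0.02,0.49],-1],[[0,0,0],[0,-0.04,0.49],-1],[[0,0,0],[0,-0.08,0.48],-1],[[0,0,0],[0,-0.12,0.48],-1],[[0,0,0],[0,-0.14,0.47],-1],[[0,0,0],[0,-0.17,0.46],-1],[[0,0,0],[0,-0.2,0.45],-1],[[0,0,0],[0,-0.23,0.43],-1]]'

```text
t: 11.45
tcp_pos: [0.5927, -0.1854, 0.3168]
ee_rot: [2.054, 2.375, 0.002]
ft_force: [7.9, 2.2, -11.5]
finger_gap: 0.286
finger_force: 12.0
```

Run:
```python
from h import *
s=st()
```

```text
t 11.45 u 0.5598 v -0.2690 z 0.3168 yaw 8.29 tilt 0.09 gap 0.286 ff 12.0 | Fu 8.2 Fv 1.1 Fz -11.5
```

>>> jog_arm --rows '[[[0,0,0],[0,-0.26,0.43],-1],[[0,0,0],[0,-0.29,0.42],-1],[[0,0,0],[0,-0.31,0.4],-1],[[0,0,0],[0,-0.34,0.36],-1],[[0,0,0],[0,-0.35,0.34],-1],[[0,0,0],[0,-0.38,0.31],-1],[[0,0,0],[0,-0.4,0.29],-1],[[0,0,0],[0,-0.42,0.26],-1]]' --force 14

```text
t: 12.25
tcp_pos: [0.5643, -0.1899, 0.2882]
ee_rot: [-2.054, -2.376, 0.002]
ft_force: [-0.8, -7.9, -12.5]
finger_gap: 0.284
finger_force: 14.0
```

Run:
```python
from h import *
s=st()
```

```text
t 12.25 u 0.5310 v -0.2694 z 0.2882 yaw 8.32 tilt 0.11 gap 0.284 ff 14.0 | Fu -2.0 Fv -7.7 Fz -12.5
```

>>> jog_arm --rows '[[[0,0,0],[-0.02,-0.43,0.23],-1],[[0,0,0],[-0.02,-0.45,0.2],-1],[[0,0,0],[0,-0.46,0.17],-1],[[0,0,0],[0,-0.47,0.14],-1],[[0,0,0],[0,-0.48,0.12],-1],[[0,0,0],[0,-0.48,0.08],-1],[[0,0,0],[0,-0.49,0.04],-1],[[0,0,0],[0,-0.49,0.02],-1]]'

```text
t: 13.05
tcp_pos: [0.5272, -0.196, 0.2791]
ee_rot: [-2.053, -2.376, 0.003]
ft_force: [-7.7, -9.2, 1.3]
finger_gap: 0.282
finger_force: 14.1
```

Run:
```python
from h import *
s=st()
```

```text
t 13.05 u 0.4934 v -0.2700 z 0.2791 yaw 8.33 tilt 0.13 gap 0.282 ff 14.1 | Fu -8.9 Fv -7.9 Fz 1.3
```

>>> jog_arm --rows '[[[0,0,0],[-0.02,-0.49,-0.02],-1],[[0,0,0],[-0.02,-0.49,-0.04],-1],[[0,0,0],[-0.02,-0.48,-0.08],-1],[[0,0,0],[0,-0.48,-0.12],-1],[[0,0,0],[0,-0.47,-0.14],-1],[[0,0,0],[0,-0.46,-0.17],-1],[[0,0,0],[0,-0.45,-0.2],-1],[[0,0,0],[0,-0.43,-0.23],-1]]'

```text
t: 13.85
tcp_pos: [0.4908, -0.2019, 0.2899]
ee_rot: [2.054, 2.376, -0.001]
ft_force: [-4.6, -6.0, 5.7]
finger_gap: 0.284
finger_force: 14.1
```

Run:
```python
from h import *
s=st()
```

```text
t 13.85 u 0.4565 v -0.2707 z 0.2899 yaw 8.33 tilt 0.06 gap 0.284 ff 14.1 | Fu -5.4 Fv -5.3 Fz 5.7
```

>>> jog_arm --rows '[[[0,0,0],[-0.02,-0.42,-0.26],-1],[[0,0,0],[-0.02,-0.4,-0.29],-1],[[0,0,0],[0,-0.38,-0.31],-1],[[0,0,0],[0,-0.35,-0.34],-1],[[0,0,0],[0,-0.34,-0.35],-1],[[0,0,0],[0,-0.31,-0.38],-1],[[0,0,0],[0,-0.29,-0.4],-1],[[0,0,0],[0,-0.26,-0.42],-1]]'

```text
t: 14.65
tcp_pos: [0.4642, -0.2062, 0.3177]
ee_rot: [2.053, 2.375, 0.0]
ft_force: [0.4, -4.7, 4.6]
finger_gap: 0.283
finger_force: 14.0
```

Run:
```python
from h import *
s=st()
```

```text
t 14.65 u 0.4295 v -0.2711 z 0.3177 yaw 8.30 tilt 0.12 gap 0.283 ff 14.0 | Fu -0.3 Fv -4.7 Fz 4.6
```

>>> jog_arm --rows '[[[0,0,0],[0,-0.23,-0.42],-1],[[0,0,0],[0,-0.2,-0.44],-1],[[0,0,0],[0,-0.17,-0.45],-1],[[0,0,0],[0,-0.14,-0.46],-1],[[0,0,0],[0,-0.12,-0.48],-1],[[0,0,0],[0,-0.08,-0.48],-1],[[0,0,0],[0,-0.04,-0.49],-1],[[0,0,0],[0,-0.02,-0.49],-1]]'

```text
t: 15.45
tcp_pos: [0.4546, -0.2077, 0.3549]
ee_rot: [2.053, 2.374, 0.001]
ft_force: [6.5, -6.0, -2.2]
finger_gap: 0.283
finger_force: 14.0
```

Run:
```python
from h import *
s=st()
```

```text
t 15.45 u 0.4199 v -0.2712 z 0.3549 yaw 8.29 tilt 0.20 gap 0.283 ff 14.0 | Fu 5.6 Fv -6.9 Fz -2.2
```

>>> jog_arm --rows '[[[0,0,0],[0,0.02,-0.49],-1],[[0,0,0],[0,0.04,-0.49],-1],[[0,0,0],[0,0.08,-0.48],-1],[[0,0,0],[0,0.12,-0.48],-1],[[0,0,0],[0,0.14,-0.47],-1],[[0,0,0],[0,0.17,-0.46],-1],[[0,0,0],[0,0.2,-0.45],-1],[[0,0,0],[0,0.23,-0.43],-1]]'

```text
t: 16.25
tcp_pos: [0.4644, -0.2061, 0.3917]
ee_rot: [2.053, 2.374, 0.001]
ft_force: [9.2, -7.2, -11.9]
finger_gap: 0.284
finger_force: 14.0
```

Run:
```python
from h import *
s=st()
```

```text
t 16.25 u 0.4297 v -0.2710 z 0.3917 yaw 8.29 tilt 0.16 gap 0.284 ff 14.0 | Fu 8.0 Fv -8.4 Fz -11.9
```

>>> jog_arm --rows '[[[0,0,0],[-0.02,0.28,-0.42],-1],[[0,0,0],[-0.02,0.31,-0.4],-1],[[0,0,0],[0,0.31,-0.38],-1],[[0,0,0],[0,0.34,-0.35],-1],[[0,0,0],[0,0.35,-0.34],-1],[[0,0,0],[0,0.38,-0.31],-1],[[0,0,0],[0,0.4,-0.29],-1],[[0,0,0],[0,0.42,-0.26],-1]]'

```text
t: 17.05
tcp_pos: [0.4908, -0.2022, 0.4179]
ee_rot: [-2.053, -2.374, 0.003]
ft_force: [-6.0, -7.7, -7.5]
finger_gap: 0.28
finger_force: 14.0
```

Run:
```python
from h import *
s=st()
```

```text
t 17.05 u 0.4564 v -0.2709 z 0.4179 yaw 8.31 tilt 0.19 gap 0.280 ff 14.0 | Fu -7.0 Fv -6.7 Fz -7.5
```

>>> jog_arm --rows '[[[0,0,0],[0.02,0.43,-0.23],-1],[[0,0,0],[0.02,0.45,-0.2],-1],[[0,0,0],[0,0.46,-0.17],-1],[[0,0,0],[0,0.47,-0.14],-1],[[0,0,0],[0,0.48,-0.12],-1],[[0,0,0],[0,0.48,-0.08],-1],[[0,0,0],[0,0.49,-0.04],-1],[[0,0,0],[0,0.49,-0.02],-1]]'

```text
t: 17.85
tcp_pos: [0.5279, -0.1963, 0.4288]
ee_rot: [-2.053, -2.374, 0.003]
ft_force: [-11.1, 0.3, 8.3]
finger_gap: 0.286
finger_force: 14.1
```

Run:
```python
from h import *
s=st()
```

```text
t 17.85 u 0.4941 v -0.2704 z 0.4288 yaw 8.30 tilt 0.21 gap 0.286 ff 14.1 | Fu -10.9 Fv 1.9 Fz 8.3
```

Forces are repeating as in turn one; continuing.

>>> jog_arm --rows '[[[0,0,0],[0.02,0.49,0.01],-1],[[0,0,0],[0.02,0.49,0.03],-1],[[0,0,0],[0.01,0.48,0.07],-1],[[0,0,0],[0,0.48,0.12],-1],[[0,0,0],[0,0.47,0.14],-1],[[0,0,0],[0,0.46,0.17],-1],[[0,0,0],[0,0.45,0.2],-1],[[0,0,0],[0,0.43,0.23],-1]]'

```text
t: 18.65
tcp_pos: [0.5654, -0.1901, 0.4195]
ee_rot: [-2.054, -2.375, 0.0]
ft_force: [-6.6, 3.3, 8.8]
finger_gap: 0.285
finger_force: 14.0
```

>>> jog_arm --rows '[[[0,0,0],[0.02,0.42,0.25],-1],[[0,0,0],[0.02,0.4,0.28],-1],[[0,0,0],[0.02,0.38,0.31],-1],[[0,0,0],[0,0.35,0.34],-1],[[0,0,0],[0,0.34,0.35],-1],[[0,0,0],[0,0.31,0.38],-1],[[0,0,0],[0,0.29,0.4],-1],[[0,0,0],[0,0.26,0.42],-1]]'

```text
t: 19.45
tcp_pos: [0.5929, -0.1855, 0.3923]
ee_rot: [-2.055, -2.376, -0.001]
ft_force: [-2.8, 4.8, 6.4]
finger_gap: 0.281
finger_force: 14.0
```

Run:
```python
from h import *
s=st()
```

```text
t 19.45 u 0.5599 v -0.2692 z 0.3923 yaw 8.28 tilt 0.06 gap 0.281 ff 14.0 | Fu -2.1 Fv 5.1 Fz 6.4
```

>>> jog_arm --rows '[[[0,0,0],[0.02,0.23,0.43],-1],[[0,0,0],[0.02,0.2,0.45],-1],[[0,0,0],[0,0.17,0.46],-1],[[0,0,0],[0,0.14,0.47],-1],[[0,0,0],[0,0.12,0.48],-1],[[0,0,0],[0,0.08,0.48],-1],[[0,0,0],[0,0.04,0.49],-1],[[0,0,0],[0,0.02,0.49],-1]]'

```text
t: 20.25
tcp_pos: [0.6029, -0.1837, 0.3542]
ee_rot: [2.055, 2.376, 0.002]
ft_force: [4.0, 5.3, -0.0]
finger_gap: 0.283
finger_force: 14.0
```

>>> jog_arm --rows '[[[0,0,0],[0,-0.02,0.49],-1],[[0,0,0],[0,-0.04,0.49],-1],[[0,0,0],[0,-0.08,0.48],-1],[[0,0,0],[0,-0.12,0.48],-1],[[0,0,0],[0,-0.14,0.47],-1],[[0,0,0],[0,-0.17,0.46],-1],[[0,0,0],[0,-0.2,0.45],-1],[[0,0,0],[0,-0.23,0.43],-1]]'

```text
t: 21.05
tcp_pos: [0.5926, -0.1853, 0.3159]
ee_rot: [-2.055, -2.376, -0.0]
ft_force: [5.8, 1.9, -8.1]
finger_gap: 0.282
finger_force: 14.0
```

Run:
```python
from h import *
s=st()
```

```text
t 21.05 u 0.5596 v -0.2689 z 0.3159 yaw 8.29 tilt 0.02 gap 0.282 ff 14.0 | Fu 6.0 Fv 1.0 Fz -8.1
```

>>> jog_arm --rows '[[[0,0,0],[-0.01,-0.26,0.43],-1],[[0,0,0],[-0.01,-0.29,0.41],-1],[[0,0,0],[-0.01,-0.31,0.39],-1],[[0,0,0],[-0.01,-0.34,0.35],-1],[[0,0,0],[0,-0.35,0.34],-1],[[0,0,0],[0,-0.38,0.31],-1],[[0,0,0],[0,-0.4,0.29],-1],[[0,0,0],[0,-0.42,0.26],-1]]'

```text
t: 21.85
tcp_pos: [0.5649, -0.1899, 0.2886]
ee_rot: [-2.054, -2.376, 0.001]
ft_force: [-2.8, -1.7, -12.5]
finger_gap: 0.285
finger_force: 14.0
```

>>> jog_arm --rows '[[[0,0,0],[-0.02,-0.43,0.23],-1],[[0,0,0],[-0.02,-0.45,0.2],-1],[[0,0,0],[-0.02,-0.46,0.17],-1],[[0,0,0],[0,-0.47,0.14],-1],[[0,0,0],[0,-0.48,0.12],-1],[[0,0,0],[0,-0.48,0.08],-1],[[0,0,0],[0,-0.49,0.04],-1],[[0,0,0],[0,-0.49,0.02],-1]]'

```text
t: 22.65
tcp_pos: [0.5278, -0.1961, 0.2792]
ee_rot: [-2.054, -2.376, 0.002]
ft_force: [-9.0, -1.2, -4.0]
finger_gap: 0.285
finger_force: 14.0
```

Run:
```python
from h import *
s=st()
```

```text
t 22.65 u 0.4939 v -0.2702 z 0.2792 yaw 8.30 tilt 0.08 gap 0.285 ff 14.0 | Fu -9.1 Fv 0.1 Fz -4.0
```

>>> jog_arm --rows '[[[0,0,0],[-0.02,-0.49,-0.02],-1],[[0,0,0],[-0.02,-0.49,-0.04],-1],[[0,0,0],[0,-0.48,-0.08],-1],[[0,0,0],[0,-0.48,-0.12],-1],[[0,0,0],[0,-0.47,-0.14],-1],[[0,0,0],[0,-0.46,-0.17],-1],[[0,0,0],[0,-0.45,-0.2],-1],[[0,0,0],[0,-0.43,-0.23],-1]]'

```text
t: 23.45
tcp_pos: [0.4912, -0.202, 0.2899]
ee_rot: [2.055, 2.376, -0.001]
ft_force: [-7.9, -1.0, 0.6]
finger_gap: 0.282
finger_force: 14.0
```

>>> jog_arm --rows '[[[0,0,0],[-0.02,-0.42,-0.26],-1],[[0,0,0],[-0.02,-0.4,-0.29],-1],[[0,0,0],[0,-0.38,-0.31],-1],[[0,0,0],[0,-0.35,-0.34],-1],[[0,0,0],[0,-0.34,-0.35],-1],[[0,0,0],[0,-0.31,-0.38],-1],[[0,0,0],[0,-0.29,-0.4],-1],[[0,0,0],[0,-0.26,-0.42],-1]]'

```text
t: 24.25
tcp_pos: [0.4644, -0.2064, 0.3178]
ee_rot: [2.054, 2.375, 0.0]
ft_force: [-5.0, 0.8, 1.4]
finger_gap: 0.281
finger_force: 14.0
```

Run:
```python
from h import *
s=st()
```

```text
t 24.25 u 0.4297 v -0.2713 z 0.3178 yaw 8.29 tilt 0.09 gap 0.281 ff 14.0 | Fu -4.8 Fv 1.5 Fz 1.4
```

>>> jog_arm --rows '[[[0,0,0],[0,-0.23,-0.43],-1],[[0,0,0],[0,-0.2,-0.45],-1],[[0,0,0],[0,-0.17,-0.46],-1],[[0,0,0],[0,-0.14,-0.47],-1],[[0,0,0],[0,-0.12,-0.47],-1],[[0,0,0],[0,-0.08,-0.47],-1],[[0,0,0],[0,-0.04,-0.45],-1],[[0,0,0],[0,-0.02,-0.35],-1]]'

```text
t: 25.05
tcp_pos: [0.4549, -0.2078, 0.3529]
ee_rot: [2.054, 2.374, 0.001]
ft_force: [2.8, -6.0, -1.2]
finger_gap: 0.286
finger_force: 14.0
```

>>> jog_arm --rows '[[[0,0,0],[0,0,-0.05],-1],[[0,0,0],[0,0,0],-1],[[0,0,0],[0,0,0],-1],[[0,0,0],[0,0,0],-1],[[0,0,0],[0,0,0],-1],[[0,0,0],[0,0,0],-1],[[0,0,0],[0,0,0],-1],[[0,0,0],[0,0,0],-1]]'

```text
t: 25.85
tcp_pos: [0.4549, -0.2078, 0.353]
ee_rot: [2.054, 2.375, 0.001]
ft_force: [1.8, -5.8, 0.7]
finger_gap: 0.285
finger_force: 14.0
```

Run:
```python
from h import *
s=st()
```

```text
t 25.85 u 0.4202 v -0.2713 z 0.3530 yaw 8.29 tilt 0.12 gap 0.285 ff 14.0 | Fu 1.0 Fv -6.0 Fz 0.7
```

>>> jog_arm --rows '[[[0,0,0],[0,0,0],1],[[0,0,0],[0,0,0],1],[[0,0,0],[0,0,0],1],[[0,0,0],[0,0,0],1],[[0,0,0],[0,0,-2],1],[[0,0,0],[0,0,-4],1],[[0,0,0],[0,0,-4.5],1],[[0,0,0],[0,0,-4.5],1]]' --force 4

```text
t: 26.65
tcp_pos: [0.4541, -0.2073, 0.504]
ee_rot: [-2.055, -2.375, 0.0]
ft_force: [0.7, 0.1, 0.5]
finger_gap: 0.952
finger_force: 0.0
```

>>> jog_arm --rows '[[[0,0,0],[0,0,-4],1],[[0,0,0],[2.3,2.2,-2],1],[[0,0,0],[2.3,2.2,0],1],[[0,0,0],[2.3,2.2,0],1],[[0,0,0],[2.4,2.2,0],1],[[0,0,0],[2.4,2.2,0],1],[[0,0,0],[2.3,2.2,0],1],[[0,0,-0.9],[0,0,0],1]]'

```text
t: 27.45
tcp_pos: [0.5662, -0.0477, 0.5622]
ee_rot: [-2.033, -2.394, -0.0]
ft_force: [-0.4, 0.1, 0.2]
finger_gap: 1.001
finger_force: 0.0
```

Run:
```python
from h import *
s=st()
b=vision.capture("top");a=vision.capture("side")
cv2.imwrite("pics/m3.png",np.hstack([cv2.resize(b[150:290,290:430],(400,400),interpolation=2),cv2.resize(a[100:240,250:390],(400,400),interpolation=2)]))
```

```text
t 27.45 u 0.5534 v -0.1289 z 0.5622 yaw 9.33 tilt 0.04 gap 1.001 ff 0.0 | Fu -0.4 Fv 0.2 Fz 0.2
```

View pics/m3.png

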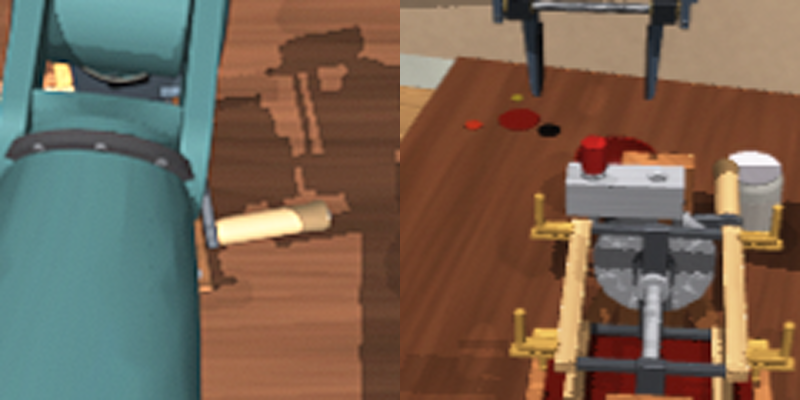

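The top view shows the sleeve still level at (60–115 px of the inset, hanging). The side view has the pin head centred at about (317,154) px and the open fingers straddling it from above.

>>> jog_arm --rows '[[[0,0,0],[0,0,0],1],[[0,0,0],[0,0,1.5],1],[[0,0,0],[0,0,1.7],1],[[0,0,0],[0,0,1.7],1],[[0,0,0],[0,0,1.6],1],[[0,0,0],[0,0,1.2],1],[[0,0,0],[0,0,0.8],0.5],[[0,0,0],[0,0,0],0]]'

```text
t: 28.35
tcp_pos: [0.5647, -0.05, 0.4764]
ee_rot: [-2.036, -2.391, 0.001]
ft_force: [-0.3, -0.5, 1.3]
finger_gap: 0.854
finger_force: 0.0
```

Run:
```python
from h import *
s=st()
a=vision.capture("side")
cv2.imwrite("pics/m4.png",cv2.resize(a[90:210,260:400],None,fx=5,fy=5,interpolation=2))
```

```text
t 28.35 u 0.5516 v -0.1310 z 0.4764 yaw 9.17 tilt 0.08 gap 0.854 ff 0.0 | Fu -0.4 Fv -0.4 Fz 1.3
```

View pics/m4.png

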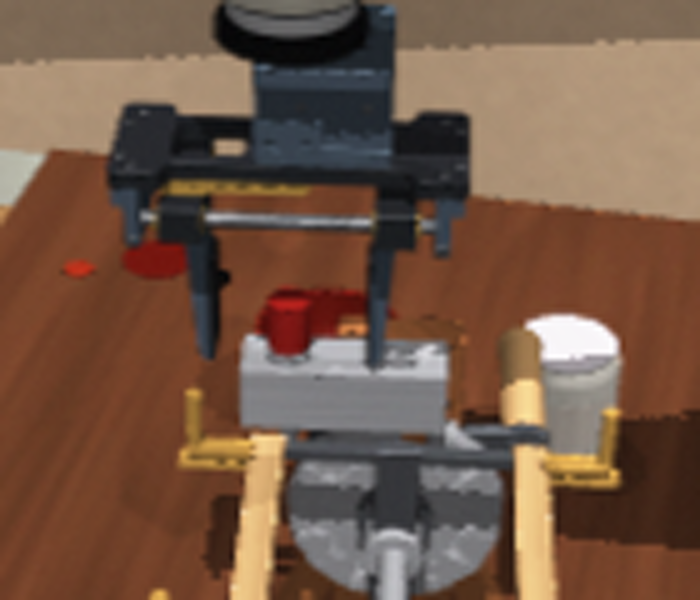

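The fingertips at x≈207 and 374 straddle the red head at x≈288 and are centred on it. I'll close lightly.

>>> jog_arm --rows '[[[0,0,0],[0,0,0],-1],[[0,0,0],[0,0,0],-1],[[0,0,0],[0,0,0],-1],[[0,0,0],[0,0,0],-1],[[0,0,0],[0,0,0],-1],[[0,0,0],[0,0,0],-1],[[0,0,0],[0,0,0],-1],[[0,0,0],[0,0,0],-1]]' --force 4

```text
t: 29.2
tcp_pos: [0.5649, -0.0499, 0.4776]
ee_rot: [2.036, 2.392, 0.0]
ft_force: [0.6, 0.9, 0.2]
finger_gap: 0.258
finger_force: 4.0
```

Run:
```python
from h import *
s=st();print(s["wrist_torque"])
```

```text
t 29.20 u 0.5518 v -0.1310 z 0.4776 yaw 9.18 tilt 0.00 gap 0.258 ff 4.0 | Fu 0.7 Fv 0.8 Fz 0.2
[-0.04890977  0.02295163 -0.02051395]
```

>>> jog_arm --rows '[[[0,0,0],[0,0,0],-1],[[0,0,0],[0,0,-0.2],-1],[[0,0,0],[0,0,-0.6],-1],[[0,0,0],[0,0,-1.1],-1],[[0,0,0],[0,0,-1.3],-1],[[0,0,0],[0,0,-1.3],-1],[[0,0,0],[0,0,-1.2],-1],[[0,0,0],[0,0,-0.8],-1]]' --force 8

```text
t: 30.0
tcp_pos: [0.5649, -0.0499, 0.5443]
ee_rot: [2.036, 2.391, 0.001]
ft_force: [0.5, -0.1, -1.4]
finger_gap: 0.259
finger_force: 8.0
```

Run:
```python
from h import *
s=st();print(s["wrist_torque"])
```

```text
t 30.00 u 0.5518 v -0.1310 z 0.5443 yaw 9.19 tilt 0.07 gap 0.259 ff 8.0 | Fu 0.5 Fv -0.2 Fz -1.4
[-0.12417952 -0.03267714 -0.01630296]
```

>>> jog_arm --rows '[[[0,0,0],[0,-0.5,0],-1],[[0,0,0],[0,-1,0],-1],[[0,0,0],[0,-1.2,0],-1],[[0,0,0],[0,-1.2,0],-1],[[0,0,0],[0,-1,0],-1],[[0,0,0],[0,-0.7,0],-1],[[0,0,0],[0,-0.4,0],-1],[[0,0,0],[0,0,0],-1]]'

```text
t: 30.8
tcp_pos: [0.5053, -0.0596, 0.5426]
ee_rot: [2.037, 2.392, 0.0]
ft_force: [0.6, 0.2, -1.0]
finger_gap: 0.256
finger_force: 8.0
```

Run:
```python
from h import *
s=st();p=s["tcp_pos"];print(p-[.5649,-.0499,0])
a=vision.capture("side")
cv2.imwrite("pics/m5.png",cv2.resize(a[90:210,260:400],None,fx=5,fy=5,interpolation=2))
```

```text
t 30.80 u 0.4914 v -0.1319 z 0.5426 yaw 9.18 tilt 0.02 gap 0.256 ff 8.0 | Fu 0.6 Fv 0.1 Fz -1.0
[-0.05962846 -0.00968203  0.54264925]
```

View pics/m5.png

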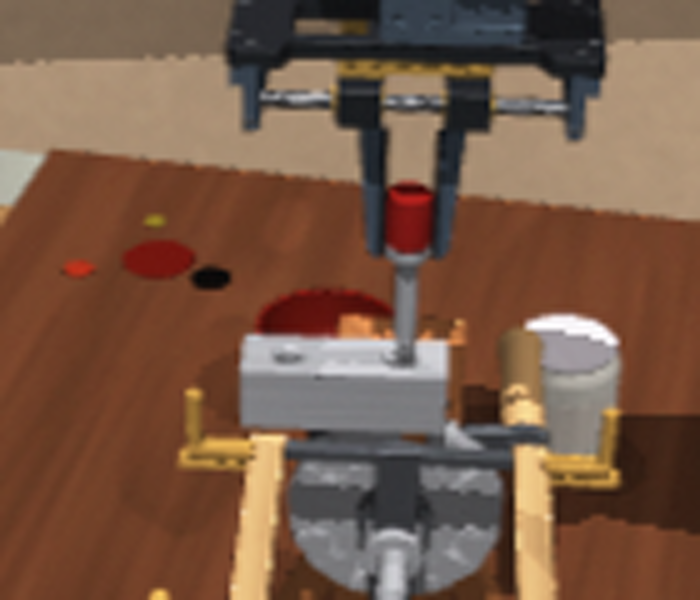

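The pin hangs upright with its tip at (402,357), right at the guide mouth. I'll lower it slowly.

>>> jog_arm --rows '[[[0,0,0],[0,0,0.3],-1],[[0,0,0],[0,0,0.4],-1],[[0,0,0],[0,0,0.4],-1],[[0,0,0],[0,0,0.4],-1],[[0,0,0],[0,0,0.4],-1],[[0,0,0],[0,0,0.4],-1],[[0,0,0],[0,0,0.4],-1],[[0,0,0],[0,0,0.3],-1]]' --force 5

```text
t: 31.65
tcp_pos: [0.5056, -0.0595, 0.5121]
ee_rot: [-2.036, -2.392, 0.0]
ft_force: [0.4, -0.6, -0.4]
finger_gap: 0.26
finger_force: 5.0
```

Run:
```python
from h import *
s=st();print(s["wrist_torque"])
```

```text
t 31.65 u 0.4918 v -0.1319 z 0.5121 yaw 9.19 tilt 0.01 gap 0.260 ff 5.0 | Fu 0.3 Fv -0.7 Fz -0.4
[-0.07840106 -0.00722854  0.01368172]
```

No contact force, so the pin is in the hole. I'll lower the last 2 cm towards the rim and let go.

>>> jog_arm --rows '[[[0,0,0],[0,0,0.3],-1],[[0,0,0],[0,0,0.4],-1],[[0,0,0],[0,0,0.4],-1],[[0,0,0],[0,0,0.4],-1],[[0,0,0],[0,0,0.3],-1],[[0,0,0],[0,0,0.1],-1],[[0,0,0],[0,0,0],-1],[[0,0,0],[0,0,0],-1]]' --force 4

```text
t: 32.45
tcp_pos: [0.5057, -0.0595, 0.4936]
ee_rot: [2.036, 2.392, 0.0]
ft_force: [0.6, 0.1, -1.1]
finger_gap: 0.265
finger_force: 4.0
```

Run:
```python
from h import *
s=st();print(s["wrist_torque"])
```

```text
t 32.45 u 0.4918 v -0.1319 z 0.4936 yaw 9.19 tilt 0.00 gap 0.265 ff 4.0 | Fu 0.6 Fv 0.0 Fz -1.1
[-0.08909323  0.04980817 -0.00496836]
```

>>> jog_arm --rows '[[[0,0,0],[0,0,0],0],[[0,0,0],[0,0,0],0],[[0,0,0],[0,0,0],0.3],[[0,0,0],[0,0,0],0.5],[[0,0,0],[0,0,-0.6],0.7],[[0,0,0],[0,0,-1.5],0.7],[[0,0,0],[0,0,-2],0.7],[[0,0,0],[0,0,-2],0.7]]'

```text
t: 33.25
tcp_pos: [0.5057, -0.0595, 0.5565]
ee_rot: [2.036, 2.392, 0.001]
ft_force: [0.1, -0.2, 0.2]
finger_gap: 0.853
finger_force: 0.0
```

>>> jog_arm --rows '[[[0,0,0],[-1,-0.5,-0.5],0.7],[[0,0,0],[-2.2,-1.2,0],0.7],[[0,0,0],[-2.4,-1.3,0],0.7],[[0,0,0],[-2.4,-1.3,0],0.7],[[0,0,0],[-2.4,-1.3,0],0.7],[[0,0,0],[-2,-1,0],0.7],[[0,0,0],[-1.4,-0.8,0],0.7],[[0,0,0],[0,0,0],0.7]]'

```text
t: 34.05
tcp_pos: [0.4538, -0.2092, 0.5596]
ee_rot: [2.039, 2.39, -0.001]
ft_force: [0.3, 0.3, -0.5]
finger_gap: 0.856
finger_force: 0.0
```

Run:
```python
from h import *
s=st()
a=vision.capture("side")
cv2.imwrite("pics/m6.png",cv2.resize(a[90:210,260:400],None,fx=5,fy=5,interpolation=2))
```

```text
t 34.05 u 0.4188 v -0.2725 z 0.5596 yaw 9.07 tilt 0.02 gap 0.856 ff 0.0 | Fu 0.3 Fv 0.2 Fz -0.5
```

View pics/m6.png

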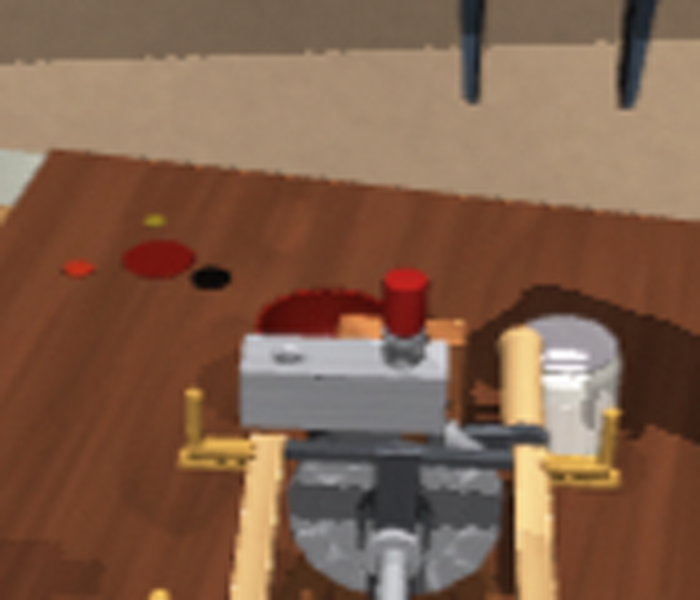

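The pin stands upright in the guide at (405,300), head raised on the rim. Now I'll go back to the crank.

>>> jog_arm --rows '[[[0,0,0],[0,0,2],0.7],[[0,0,0],[0,0,3.5],0.7],[[0,0,0],[0,0,3.8],0.7],[[0,0,0],[0,0,3.8],0.7],[[0,0,0],[0,0,3.2],0.7],[[0,0,0],[0,0,2.4],0.7],[[0,0,0],[0,0,1.3],0.7],[[0,0,0],[0,0,0.6],0.3]]'

```text
t: 34.9
tcp_pos: [0.4547, -0.2071, 0.3527]
ee_rot: [-2.035, -2.392, 0.0]
ft_force: [-0.8, -0.5, -0.7]
finger_gap: 0.793
finger_force: 0.0
```

>>> jog_arm --rows '[[[0,0,0],[0,0,0],-1],[[0,0,0],[0,0,0],-1],[[0,0,0],[0,0,0],-1],[[0,0,0],[0,0,0],-1],[[0,0,0],[0,0,0],-1],[[0,0,0],[0,0,0],-1],[[0,0,0],[0,0,0],-1],[[0,0,0],[0,0,0],-1]]' --force 8

```text
t: 35.7
tcp_pos: [0.4549, -0.2076, 0.3538]
ee_rot: [2.036, 2.391, 0.001]
ft_force: [4.9, 1.8, 1.0]
finger_gap: 0.284
finger_force: 8.0
```

Run:
```python
from h import *
s=st()
```

```text
t 35.70 u 0.4202 v -0.2711 z 0.3538 yaw 9.18 tilt 0.06 gap 0.284 ff 8.0 | Fu 5.2 Fv 1.1 Fz 1.0
```

>>> jog_arm --rows '[[[0,0,0],[0,0.03,-0.09],-1],[[0,0,0],[0,0.02,-0.09],-1],[[0,0,0],[0,0,-0.09],-1],[[0,0,0],[0,0,-0.09],-1],[[0,0,0],[0,0,-0.09],-1],[[0,0,0],[0,0.01,-0.09],-1],[[0,0,0],[0,0.01,-0.09],-1],[[0,0,0],[0,0.01,-0.09],-1]]'

```text
t: 36.5
tcp_pos: [0.4554, -0.2075, 0.3608]
ee_rot: [2.036, 2.392, -0.0]
ft_force: [3.3, -3.3, -3.1]
finger_gap: 0.285
finger_force: 8.0
```

Run:
```python
from h import *
s=st()
```

```text
t 36.50 u 0.4207 v -0.2711 z 0.3608 yaw 9.19 tilt 0.01 gap 0.285 ff 8.0 | Fu 2.8 Fv -3.8 Fz -3.1
```

>>> jog_arm --rows '[[[0,0,0],[0,0.01,-0.07],-1],[[0,0,0],[0,0.01,-0.07],-1],[[0,0,0],[0,0.01,-0.07],-1],[[0,0,0],[0,0.01,-0.07],-1],[[0,0,0],[0,0.01,-0.07],-1],[[0,0,0],[0,0.01,-0.07],-1],[[0,0,0],[0,0.01,-0.07],-1],[[0,0,0],[0,0.01,-0.07],-1]]'

```text
t: 37.3
tcp_pos: [0.4561, -0.2073, 0.3663]
ee_rot: [-2.036, -2.392, 0.001]
ft_force: [1.5, -5.3, -2.3]
finger_gap: 0.282
finger_force: 8.0
```

```bash
cat >> h.py <<'E'
def head():
    a=vision.capture("side")[140:175,325:355]
    m=(a[...,2]>110)&(a[...,1]<60);ys,xs=np.nonzero(m);print("head",len(xs),xs.mean()+325,ys.mean()+140,ys.min()+140,ys.max()+140)
E
python3 - <<'E'
from h import *
s=st();head()
E
```

```text
t 37.30 u 0.4214 v -0.2710 z 0.3663 yaw 9.19 tilt 0.02 gap 0.282 ff 8.0 | Fu 0.7 Fv -5.5 Fz -2.3
head 118 338.135593220339 153.61864406779662 147 161
```

>>> jog_arm --rows '[[[0,0,0],[0,0.01,-0.06],-1],[[0,0,0],[0,0.01,-0.06],-1],[[0,0,0],[0,0.01,-0.06],-1],[[0,0,0],[0,0.02,-0.06],-1],[[0,0,0],[0,0.01,-0.06],-1],[[0,0,0],[0,0.02,-0.06],-1],[[0,0,0],[0,0.01,-0.06],-1],[[0,0,0],[0,0.02,-0.06],-1]]'

```text
t: 38.15
tcp_pos: [0.4571, -0.2072, 0.371]
ee_rot: [-2.036, -2.392, 0.001]
ft_force: [-0.3, -6.0, -4.3]
finger_gap: 0.282
finger_force: 8.0
```

Run:
```python
from h import *
s=st();head()
a=vision.capture("side")
cv2.imwrite("pics/m7.png",cv2.resize(a[90:210,260:400],None,fx=5,fy=5,interpolation=2))
```

```text
t 38.15 u 0.4224 v -0.2710 z 0.3710 yaw 9.20 tilt 0.05 gap 0.282 ff 8.0 | Fu -1.2 Fv -5.9 Fz -4.3
head 116 338.11206896551727 153.6206896551724 147 161
```

View pics/m7.png

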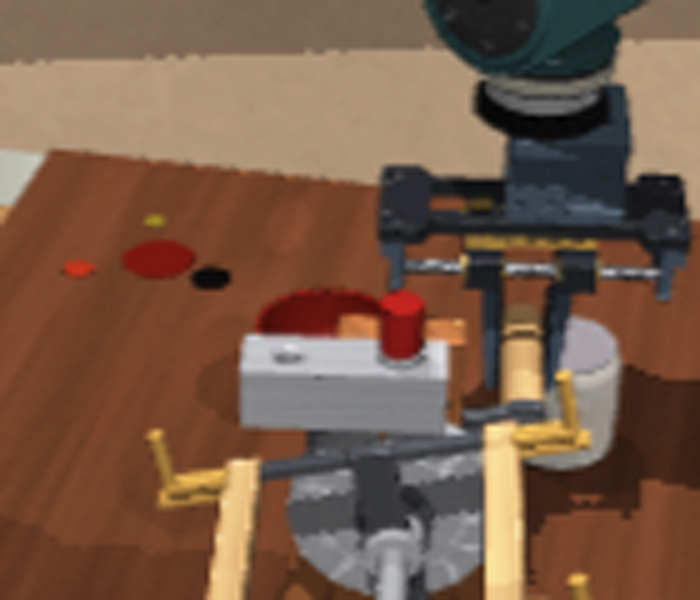

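The head has dropped by about 4.6 px (~14 mm) and sits on the bracket at (402,325), so the pin is home. I'll ease back to take up the notch play, open and retreat.

>>> jog_arm --rows '[[[0,0,0],[0,0,0.06],-1],[[0,0,0],[0,-0.01,0.06],-1],[[0,0,0],[0,-0.01,0.06],-1],[[0,0,0],[0,-0.01,0.06],-1],[[0,0,0],[0,-0.01,0.06],-1],[[0,0,0],[0,0,0],-1],[[0,0,0],[0,0,0],0],[[0,0,0],[0,0,0],0.5]]'

```text
t: 39.05
tcp_pos: [0.4567, -0.207, 0.368]
ee_rot: [-2.036, -2.391, -0.0]
ft_force: [-0.0, -0.6, -0.7]
finger_gap: 0.428
finger_force: 0.0
```

>>> jog_arm --rows '[[[0,0,0],[0,0,0],0.7],[[0,0,0],[0,0,0],0.7],[[0,0,0],[0,0,0],0.7],[[0,0,0],[0,0,-1.5],0.7],[[0,0,0],[0,0,-3],0.7],[[0,0,0],[0,0,-4],0.7],[[0,0,0],[0,0,-4],0.7],[[0,0,0],[0,0,-3],0.7]]'

```text
t: 39.85
tcp_pos: [0.4568, -0.2071, 0.5257]
ee_rot: [2.035, 2.391, 0.001]
ft_force: [0.5, 0.3, -0.4]
finger_gap: 0.851
finger_force: 0.0
```

>>> jog_arm --rows '[[[0,0,0],[0,0,-1],0.7],[[0,0,0],[0,0,0],0.7],[[0,0,0],[0,0,0],0.7],[[0,0,0],[0,0,0],0.7],[[0,0,0],[0,0,0],0.7],[[0,0,0],[0,0,0],0.7],[[0,0,0],[0,0,0],0.7],[[0,0,0],[0,0,0],0.7]]'

```text
t: 40.65
tcp_pos: [0.4569, -0.2072, 0.533]
ee_rot: [-2.036, -2.392, 0.0]
ft_force: [-0.1, 0.0, 0.1]
finger_gap: 0.856
finger_force: 0.0
```

Run:
```python
from h import *
s=st();head()
a=vision.capture("side")
cv2.imwrite("pics/m8.png",cv2.resize(a[90:210,260:400],None,fx=5,fy=5,interpolation=2))
```

```text
t 40.65 u 0.4222 v -0.2710 z 0.5330 yaw 9.18 tilt 0.01 gap 0.856 ff 0.0 | Fu -0.1 Fv 0.0 Fz 0.1
head 89 338.3258426966292 152.77528089887642 147 161
```

View pics/m8.png

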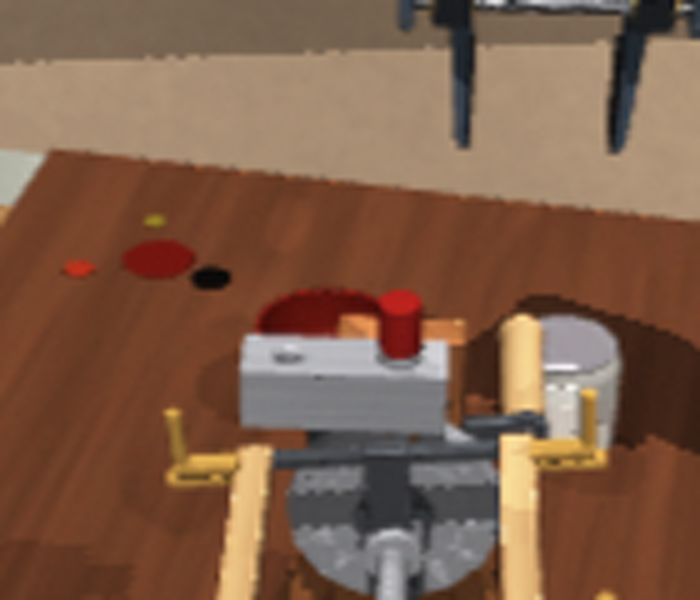

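The robot is clear of everything. The carrier rests tilted a few degrees past hanging against the pin, whose head is flat on the bracket at (402,325). Handing in.

```bash
python3 -c "
from rig import workorder
print(workorder.close_job())"
```

```text
the job is handed in; nothing more can be done
None
```

I cranked the turner through two full turns, set the lock pin in the guide hole and eased the crank on until it dropped into the notch; I handed the job in at about 41 s with the robot clear. In the last side view the pin's head sits flat on the bracket and the carrier rests against it a few degrees past hanging, but the hand-in returned no verdict.

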